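# Set the middle slat of a crate side with a spacer and a wedge

### The arm

A 6-joint arm with a two-finger parallel gripper is mounted at the origin on the work surface. World frame = base frame: x ahead of the robot, y to its left, z up, the work surface at z = 0. Lengths are in m, angles in rad, forces in N, time in s.
With the tool pointing down it reaches from about 0.25 to 0.725 m from the base axis. Payload 4 kg.
Tool frame: the origin (TCP) lies on the centre line of the jaws, within the pads' length; the fingertips stand 11 mm ahead of it and the grasp point (between the pads) lies 8 mm behind it; z points along the fingers, x is the direction in which the jaws open and shut, and the axes are right-handed (so a half turn about z gives the same grasp; the last joint's range is limited). The gripper opens to 85 mm and grips with 20 to 120 N. Pads are 22 mm wide; open, the fingers measure 114 mm over their backs; the gripper's body (76 mm by 85 mm) begins 54 mm behind the grasp point. The pads swing forward as they close: fully open they stand 13 mm farther back than shut.
Start: joints at [-1.265, 0.241, 0.005, 1.335, 0, 1.571], TCP at [0.151, -0.477, 0.242] pointing down, gripper open.
Joint ranges: [-2.72, 2.72], [-1.05, 1.87], [-1.09, 1.28], [-1.99, 2.15], [-1.42, 1.44], [-3.14, 3.14]. Speed limits (rad/s): [2.79, 2.79, 3.14, 3.14, 3.14, 3.14].

### API

Orientations are given as a unit quaternion [x, y, z, w].
In Python, from workcell import bot, viewer, order gives the robot as it stands. The module is installed in compiled form; this text tells all that it offers.
- The arm moves only by the tool send_rows, never from a script. Its argument "increments" is a list that holds one entry, the list of rows, each a list of 4 numbers: the shift along the tool's x, y, z in m, then the turn about the tool's z in degrees. A call has exactly 8 rows; each row shifts and turns the pose as measured when the row begins, along the tool's axes as they then stand; what a row does not reach is not made up. A row lasts 1/10 s, in which the tool goes at most 50 mm and 8.59 degrees, less where a joint would pass 70% of its speed; a pose out of reach is approached as far as the arm can. A call is refused whole if a number of a shift passes 0.05 or a number of a turn 8.59, either way. A call with a gripper value outside its range is refused whole. "hand" is the closure, from -1 (fully open) to 1 (shut), so that 0 is half open, set as the call begins (left out, the last holds). The fingers move at their own pace and stop on an object; the grip force is fixed at half the most. Time passes only in rows, so rows that do not move let the fingers close, or fill a call up. It gives the time, the measured TCP pose, the force and the opening at its end, in the units of the state.
- bot.get_obs(): the state, without advancing time (a new reading comes with each control period).
- viewer.camera(name): name is "scene" or "top" or "wrist"; returns a dict with "image" (384x512x3 uint8, red, green, blue), "range_z" (384x512 float32, m along the optical axis (not along the pixel's ray), 0 where there is no reading), "camera_matrix" (3x3 intrinsics, pixels), "eye" and "rotation" of the camera in the world. Camera axes: x right, y down, z forward; pixel columns grow to the right and rows downward; lengths in m; the calibration is good to about 2 mm. A picture is of the moment at which its call begins.
- order.job_done(): hands the job in, once; it reports no verdict.
The state is a dict: "clock": time; "joint_pos": joint angles; "joint_vel": joint speeds; "tau": joint torques, N m; "eef_pos": TCP position; "tool_rot": TCP orientation; "ft_force": force on the tool from outside, world axes, zero at the start; "ft_torque": the same for the moment, N m; "grip_width": finger opening in m.
Only numpy, scipy, OpenCV 4.12 (cv2) and the standard library are available. Lean on these libraries where they do the work, as an engineer would, in place of code of your own. Each camera call takes 0.05 s, during which the arm holds its last target.

### The job

The middle slat of the crate side still lies loose between the two outer slats that are screwed down. Stand the green-topped spacer on the bench in whichever of the two gaps beside the loose slat is already wide enough to take it, about half-way along and without shoving the slat aside; then push the red-headed wedge, point down, into the other gap directly opposite the spacer until the slat is pressed tight and flush against the spacer and the spacer against its outer slat. Do not let go: finish while still gripping the wedge and pressing it down so that the slat stays tight, and leave everything else on the bench where it is.

Things in the scene. Friction and masses are not known exactly. Their poses are not given: they have to be found in the camera images.
- panel: Crate side fixed on the bench: two dark 30 x 30 mm posts along y, at x = +-125 mm, carry two screwed-down pale outer slats, 300 (x) x 56 (y) x 20 mm, centred at y = +-76 mm (inner edges at +-48 mm), tops 50 mm above the bench. Between the posts the gaps are open to the bench. Four low bench dogs at the post ends. Origin: its middle, on the bench; x along the slats, z up.
- slat_mid (a point): Centre of the loose middle slat, like the outer ones (300 x 56 x 20 mm, 230 g) but without screw heads, smooth, lying free on the posts, top 50 mm above the bench. It lies off the middle: one gap beside it is 25 to 27 mm wide, the other 13 to 15 mm. Tight against the spacer it is in the middle, 20 mm each side. x along it, z up.
- spacer_mid (a point): Centre (50 mm above its foot) of the spacer, a wooden block with green top: 90 long (x), 20 thick (y), 100 mm tall (z), 130 g, foot bevelled to 15 mm over the lowest 4 mm and waxed, so it slides easily. It stands upright on the bench left or right of the crate side. Standing on the bench in the gap it sticks up 50 mm above the slats.
- wedge_mid (a point): Centre (46 mm above the point) of the wedge, point down in its holder, 92 mm tall, 36 wide (x, goes along the gap). Pale waxed slippery blade, 8 thick (y) at the blunt point, widening on both sides to 23 mm at 50 mm up; above it a red head, 25 (y) x 36 (x), 42 mm tall. It jams where it is 20 mm thick, point 10 mm above the bench; press it down with 15 to 20 N. z up.
- holder: Dark wooden wedge holder fixed on the bench, on the other side of the crate side from the spacer: 78 (x) x 80 (y) x 46 mm, with a V slot along x in its middle where the wedge stands, its point 8 mm above the bench. The wedge draws out straight up. Origin: centre of its underside.
- glue: White glue bottle with orange cap, 58 mm across, 165 mm tall. Leave it. Origin: centre of its underside.
- pin_tin: Open steel tin, 72 mm across, 42 mm high. Leave it. Origin: centre of its underside.
- cork_block: Cork sanding block, 115 x 62 x 32 mm. Leave it. Origin: centre of its underside.
- mallet: Mallet with wooden handle and black head, 280 mm long, lying down. Leave it. Origin: on the bench, under its middle.
- offcut: Slat offcut, 190 x 56 x 20 mm, lying on the bench. Leave it. Origin: centre of its underside.
- deer: Finished plywood deer figure on a foot, 110 x 45 mm, 190 mm tall. Leave it. Origin: centre of its underside.
- try_square: Try square, 100 mm dark stock and 150 mm steel blade, lying on the bench. Leave it. Origin: under the middle of its stock.

How it is judged:
On the way:
1. the spacer stands on the bench in the gap that was wide enough at the start, the loose slat not shoved aside (moved less than 3.5 mm) (x of spacer_mid in the frame of panel between -0.08 and 0.08 m and height (world z) of spacer_mid below 0.055 m and angle between spacer_mid's own z axis and vertical below 0.2 rad and distance of slat_mid from where it was at the start of the episode below 0.0035 m and (y of spacer_mid in the frame of panel between 0.03 and 0.046 m or y of spacer_mid in the frame of panel between -0.046 and -0.03 m)), for 0.2 s.
At the end, for the whole second after the job is handed in: Spacer upright in one gap, wedge point down in the other and off the bench; slat flat, within 2.5 mm of mid and 0.02 rad of parallel, over 2 N on the spacer, spacer over 1 N on its outer slat, wedge over 2 N on the slat; fingers hold the wedge with over 3 N, all for the last second (x of spacer_mid in the frame of panel between -0.08 and 0.08 m and height (world z) of spacer_mid below 0.055 m and angle between spacer_mid's own z axis and vertical below 0.06 rad and y of slat_mid in the frame of panel between -0.0025 and 0.0025 m and angle between the x axis of slat_mid and the x axis of panel, either way round below 0.02 rad and height (world z) of slat_mid below 0.0425 m and ((y of spacer_mid in the frame of panel between 0.03 and 0.046 m and y of wedge_mid in the frame of panel between -0.046 and -0.03 m) or (y of spacer_mid in the frame of panel between -0.046 and -0.03 m and y of wedge_mid in the frame of panel between 0.03 and 0.046 m)) and x of wedge_mid in the frame of panel between -0.09 and 0.09 m and height (world z) of wedge_mid between 0.0475 and 0.068 m and angle between wedge_mid's own z axis and vertical below 0.2 rad and contact force between slat and spacer above 2 N and contact force between spacer and panel above 1 N and contact force between wedge and slat above 2 N and contact force between the fingers and wedge above 3 N); the arm keeps its last pose, push and grip.
It fails at once if another thing on the bench is shifted by more than 25 mm (distance of any of glue, pin_tin, cork_block, mallet, offcut, deer, try_square from where it was at the start of the episode above 0.025 m).
It also fails if it takes over 58 s, if anything falls off the work surface, if the arm or the gripper's body presses on something with over 40 N, if the wrist force passes 120 N, or if a joint passes its speed limit or range.

## Working session

There is one attempt and no reset: what is moved stays moved. The work goes in short steps, Python scripts to look and compute and a tool call to move; the robot and the scene stay as the last step left them, time stands still between calls to the robot, and variables do not carry over. Pictures are saved under pics/ and viewed, and the job is handed in when it is done.

Besides the shell and the picture viewer there is one more tool, called after "Call:" as name(argument=value, ...) on one line, values as JSON. send_rows: Moves the arm, as the interface text tells. Its arguments: {"type":"object","properties":{"increments":{"type":"array","items":{"type":"array","items":{"type":"array","items":{"type":"number"}}}},"hand":{"type":"number"}},"required":["increments"]}

```bash
mkdir -p pics; ls; python3 - <<'E'
from workcell import bot, viewer, order
import cv2, numpy as np, pickle
o=bot.get_obs()
for k,v in o.items(): print(k,np.round(v,4))
d={}
for n in ("scene","top","wrist"):
    c=viewer.camera(n); d[n]=c
    cv2.imwrite(f"pics/a_{n}.png",c["image"][:,:,::-1])
    print(n,c["camera_matrix"],c["eye"],c["rotation"])
pickle.dump(d,open("a.pkl","wb"))
E
```

```text
pics
clock 0.0
joint_pos [-1.265   0.2414  0.0037  1.3352 -0.      1.5708]
joint_vel [-0.0015  0.0007 -0.002   0.0004 -0.0008  0.0019]
tau [ 3.00000e-04 -3.72321e+01  2.52406e+01  1.72000e-02 -0.00000e+00
 -0.00000e+00]
eef_pos [ 0.1503 -0.4762  0.2414]
tool_rot [ 8.066e-01 -5.912e-01 -8.000e-04 -6.000e-04]
ft_force [ 0.2753 -0.393  -0.5544]
ft_torque [ 0.0059 -0.028  -0.0246]
grip_width 0.0855
scene [[362.01975334   0.         256.59001286]
 [  0.         362.01975334 196.07691512]
 [  0.           0.           1.        ]] [ 1.29374969 -0.39715145  0.76958762] [ 0.76826224  0.47188038 -0.22940912 -0.36670628]
top [[368.78183773   0.         254.52176477]
 [  0.         368.78183773 190.3705456 ]
 [  0.           0.           1.        ]] [0.30052173 0.00576198 1.26090975] [-0.69433198  0.71389913 -0.06818321  0.06001822]
wrist [[298.56355129   0.         257.43196314]
 [  0.         298.56355129 193.83498473]
 [  0.           0.           1.        ]] [ 0.22815855 -0.45201982  0.37288156] [ 0.79670401 -0.58303102 -0.09524679  0.12753663]
```

View pics/a_top.png

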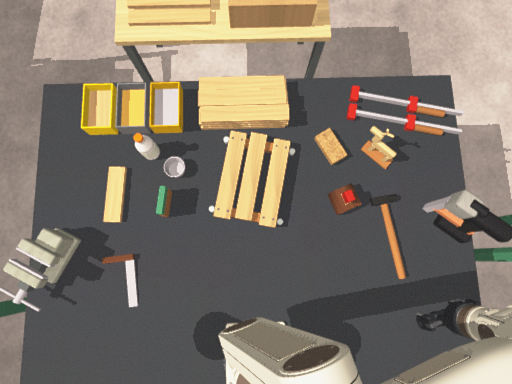

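View pics/a_scene.png

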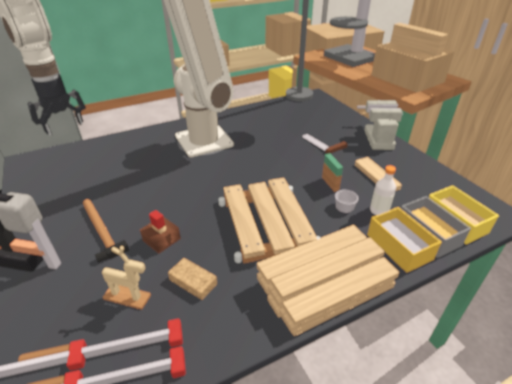

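View pics/a_wrist.png

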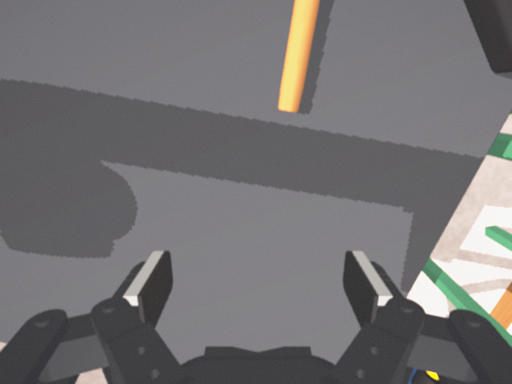

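```bash
cat > h.py <<'E'
import cv2, numpy as np, pickle
from scipy.spatial.transform import Rotation as R
def cam2pts(c):
    K=c["camera_matrix"]; z=c["range_z"]; h,w=z.shape
    u,v=np.meshgrid(np.arange(w),np.arange(h))
    p=np.stack([(u-K[0,2])/K[0,0]*z,(v-K[1,2])/K[1,1]*z,z],-1)
    return p@R.from_quat(c["rotation"]).as_matrix().T+c["eye"]
def rays(c,uv):
    K=c["camera_matrix"]; uv=np.atleast_2d(uv).astype(float)
    d=np.c_[(uv[:,0]-K[0,2])/K[0,0],(uv[:,1]-K[1,2])/K[1,1],np.ones(len(uv))]
    return d@R.from_quat(c["rotation"]).as_matrix().T
def onplane(c,uv,z):
    d=rays(c,uv); return c["eye"]+d*((z-c["eye"][2])/d[:,2])[:,None]
def proj(c,P):
    p=(np.atleast_2d(P)-c["eye"])@R.from_quat(c["rotation"]).as_matrix()
    q=p@c["camera_matrix"].T; return q[:,:2]/q[:,2:]
E
python3 - <<'E'
from h import *
d=pickle.load(open("a.pkl","rb")); c=d["top"]; P=cam2pts(c)
for n,(u,v) in dict(panel=(254,178),spacer=(162,200),wedge=(348,196),bench=(200,270),glue=(145,145),hold=(335,198)).items(): print(n,P[v,u].round(3), onplane(c,(u,v),0.05).round(3))
im=c["image"][120:240,90:410]
im=cv2.resize(im[:, :140+60],None,fx=4,fy=4,interpolation=cv2.INTER_CUBIC)
cv2.imwrite("pics/crop1.png",im[:,:,::-1])
hsv=cv2.cvtColor(c["image"],cv2.COLOR_RGB2HSV)
g=(hsv[...,0]>60)&(hsv[...,0]<90)&(hsv[...,1]>100); r=((hsv[...,0]<6)|(hsv[...,0]>174))&(hsv[...,1]>180)&(hsv[...,2]>120)
for nm,m,box in (("green",g,(140,180,180,220)),("red",r,(325,370,180,215))):
    mm=np.zeros_like(m); mm[box[2]:box[3],box[0]:box[1]]=m[box[2]:box[3],box[0]:box[1]]
    pts=np.argwhere(mm)[:,::-1]; print(nm,len(pts),pts.min(0),pts.max(0),pts.mean(0), P[mm].mean(0).round(3),np.median(P[mm],0).round(3), P[mm][:,2].max())
    print(cv2.minAreaRect(pts.astype(np.float32)))
E
```

```text
panel [ 0.563 -0.011  0.056] [[ 0.565 -0.011  0.05 ]]
spacer [0.491 0.285 0.098] [[0.498 0.296 0.05 ]]
wedge [ 0.487 -0.31   0.098] [[ 0.495 -0.323  0.05 ]]
bench [0.266 0.177 0.001] [[0.268 0.171 0.05 ]]
glue [0.667 0.336 0.122] [[0.69  0.357 0.05 ]]
hold [ 0.49  -0.279  0.048] [[ 0.49  -0.279  0.05 ]]
green 183 [156 186] [166 213] [160.94535519 199.67759563] [0.491 0.286 0.105] [0.491 0.287 0.1  ] 1.2609097533454294
((161.17999267578125, 199.739990234375), (7.071068286895752, 27.435747146606445), 8.13010311126709)
red 117 [342 189] [355 202] [348.25641026 195.82905983] [ 0.487 -0.309  0.103] [ 0.488 -0.31   0.099] 1.2609097533454294
((348.1810607910156, 195.9224395751953), (11.292354583740234, 10.898435592651367), 66.80140686035156)
```

View pics/crop1.png

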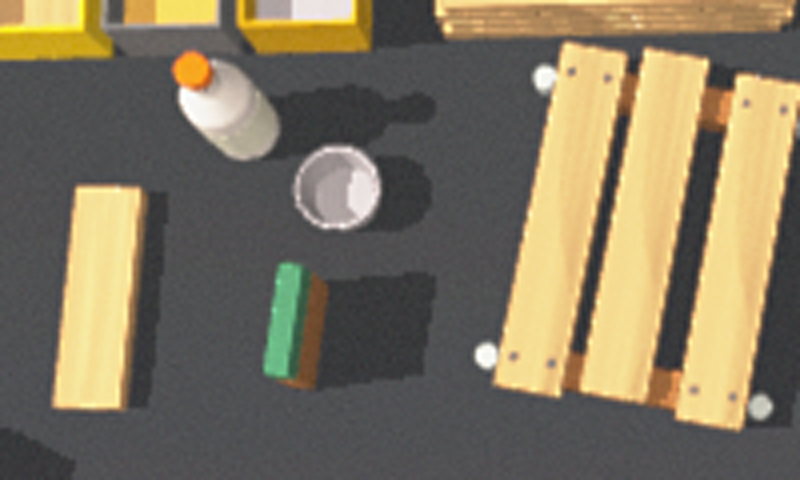

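```bash
cat >> h.py <<'E'
def plan(target_xyz, o=None, yaw=None):
    """tool-frame shift (m) and turn (deg) still to go; yaw = world angle of tool x (mod 180)"""
    from workcell import bot
    o=o or bot.get_obs(); M=R.from_quat(o["tool_rot"]).as_matrix()
    s=M.T@(np.array(target_xyz)-o["eef_pos"]); y0=np.degrees(np.arctan2(M[1,0],M[0,0]))
    print("t",round(float(o["clock"]),2),"tcp",o["eef_pos"].round(4),"yaw",y0.round(2),"F",o["ft_force"].round(1),"w",round(float(o["grip_width"]),4))
    print("shift tool",s.round(4), "turn", None if yaw is None else round(-(((yaw-y0)+90)%180-90),2))
    return s
E
python3 - <<'E'
from h import *
d=pickle.load(open("a.pkl","rb")); c=d["top"]; P=cam2pts(c)
hsv=cv2.cvtColor(c["image"],cv2.COLOR_RGB2HSV)
m=((hsv[...,0]>12)&(hsv[...,0]<30)&(hsv[...,1]>60)&(hsv[...,2]>180)).astype(np.uint8)
n,l,st,ce=cv2.connectedComponentsWithStats(m)
for i in range(1,n):
    if st[i,4]>800 and 200<ce[i][0]<300 and 130<ce[i][1]<235:
        ct=cv2.findContours((l==i).astype(np.uint8),cv2.RETR_EXTERNAL,cv2.CHAIN_APPROX_NONE)[0][0][:,0]
        w=onplane(c,ct,0.05)[:,:2].astype(np.float32)
        r=cv2.minAreaRect(w); print(i,st[i],np.round(r[0],4),np.round(r[1],4),round(r[2],2))
g=(hsv[...,0]>60)&(hsv[...,0]<90)&(hsv[...,1]>100); g[:,:140]=0;g[:,180:]=0;g[:180]=0;g[220:]=0
pts=np.argwhere(g)[:,::-1]; print("spacer",cv2.minAreaRect(onplane(c,pts,0.1)[:,:2].astype(np.float32)))
plan((0.45,0.03,0.28),yaw=-100)
E
```

```text
24 [ 214  131   33   88 1442] [0.5827 0.0701] [0.0564 0.3003] 77.77
26 [ 235  132   32   89 1453] [ 5.755e-01 -1.000e-04] [0.0565 0.3009] 77.96
27 [ 255  139   35   88 1494] [ 0.5519 -0.0727] [0.0681 0.3005] 77.86
spacer ((0.4917137026786804, 0.28657659888267517), (0.022650357335805893, 0.08761385083198547), 83.02263641357422)
t 0.15 tcp [ 0.1504 -0.4764  0.2416] yaw -72.48 F [ 0.  -0.3 -0.5] w 0.0851
shift tool [-0.3927 -0.4381 -0.0378] turn 27.52
```

```bash
cat >> h.py <<'E'
def rows(target, yaw, n, o=None, T=None):
    """n rows of tool-frame increments to reach target with yaw turned the given signed total T (deg, tool)"""
    from workcell import bot
    o=o or bot.get_obs(); M=R.from_quat(o["tool_rot"]).as_matrix()
    y=np.arctan2(M[1,0],M[0,0]); d=(np.array(target)-o["eef_pos"])/n
    if T is None: T=-(((yaw-np.degrees(y))+90)%180-90)
    out=[]
    for i in range(n):
        tx=np.array([np.cos(y),np.sin(y)]); ty=np.array([np.sin(y),-np.cos(y)])
        out.append([round(float(d[:2]@tx),3),round(float(d[:2]@ty),3),round(float(-d[2]),3),round(T/n,1)]); y-=np.radians(T/n)
    for i in range(0,n,8): print(out[i:i+8])
E
python3 - <<'E'
from h import *
d=pickle.load(open("a.pkl","rb")); c=d["wrist"]
o_=np.array([.1504,-.4764,0])
ty=np.array([-.954,-.301]); tx=np.array([.301,-.954])
for uv in ((256,192),(256,20),(256,300)):
    p=onplane(c,uv,-.0)[0]-o_; print(uv,p[:2]@tx,p[:2]@ty)
rows((0.53,0.0,0.30),77.8,24,T=-150.3)
E
```

```text
(256, 192) -0.0027308939361831933 0.039436764569932725
(256, 20) -0.002663464901357004 -0.1600707922358352
(256, 300) -0.0027881324858654204 0.2087929363086134
[[-0.014, -0.021, -0.002, -6.3], [-0.012, -0.022, -0.002, -6.3], [-0.009, -0.024, -0.002, -6.3], [-0.007, -0.024, -0.002, -6.3], [-0.004, -0.025, -0.002, -6.3], [-0.001, -0.025, -0.002, -6.3], [0.002, -0.025, -0.002, -6.3], [0.004, -0.025, -0.002, -6.3]]
[[0.007, -0.024, -0.002, -6.3], [0.01, -0.023, -0.002, -6.3], [0.012, -0.022, -0.002, -6.3], [0.015, -0.021, -0.002, -6.3], [0.017, -0.019, -0.002, -6.3], [0.019, -0.017, -0.002, -6.3], [0.02, -0.015, -0.002, -6.3], [0.022, -0.013, -0.002, -6.3]]
[[0.023, -0.01, -0.002, -6.3], [0.024, -0.008, -0.002, -6.3], [0.025, -0.005, -0.002, -6.3], [0.025, -0.002, -0.002, -6.3], [0.025, 0.001, -0.002, -6.3], [0.025, 0.003, -0.002, -6.3], [0.025, 0.006, -0.002, -6.3], [0.024, 0.009, -0.002, -6.3]]
```

Call:
send_rows(increments=[[[-0.014,-0.021,-0.002,-6.3],[-0.012,-0.022,-0.002,-6.3],[-0.009,-0.024,-0.002,-6.3],[-0.007,-0.024,-0.002,-6.3],[-0.004,-0.025,-0.002,-6.3],[-0.001,-0.025,-0.002,-6.3],[0.002,-0.025,-0.002,-6.3],[0.004,-0.025,-0.002,-6.3]]], hand=-1)

```text
clock: 0.95
eef_pos: [0.2748, -0.3116, 0.2549]
tool_rot: [0.984, -0.178, -0.003, -0.003]
ft_force: [1.2, -0.5, 0.4]
grip_width: 0.0856
```

Call:
send_rows(increments=[[[0.007,-0.024,-0.002,-6.3],[0.01,-0.023,-0.002,-6.3],[0.012,-0.022,-0.002,-6.3],[0.015,-0.021,-0.002,-6.3],[0.017,-0.019,-0.002,-6.3],[0.019,-0.017,-0.002,-6.3],[0.02,-0.015,-0.002,-6.3],[0.022,-0.013,-0.002,-6.3]]])

```text
clock: 1.75
eef_pos: [0.3959, -0.1392, 0.2706]
tool_rot: [0.961, 0.276, -0.002, -0.005]
ft_force: [0.9, -0.2, 0.5]
grip_width: 0.0853
```

```bash
python3 - <<'E'
from h import *
plan((0.53,0.0,0.30),yaw=77.8)
rows((0.53,0.0,0.30),77.8,16)
E
```

```text
t 1.75 tcp [ 0.3959 -0.1392  0.2706] yaw 32.08 F [ 0.9 -0.2  0.5] w 0.0853
shift tool [ 0.1875 -0.0471 -0.0291] turn -45.72
[[0.012, -0.003, -0.002, np.float64(-2.9)], [0.012, -0.002, -0.002, np.float64(-2.9)], [0.012, -0.002, -0.002, np.float64(-2.9)], [0.012, -0.001, -0.002, np.float64(-2.9)], [0.012, -0.001, -0.002, np.float64(-2.9)], [0.012, 0.0, -0.002, np.float64(-2.9)], [0.012, 0.001, -0.002, np.float64(-2.9)], [0.012, 0.001, -0.002, np.float64(-2.9)]]
[[0.012, 0.002, -0.002, np.float64(-2.9)], [0.012, 0.002, -0.002, np.float64(-2.9)], [0.012, 0.003, -0.002, np.float64(-2.9)], [0.012, 0.004, -0.002, np.float64(-2.9)], [0.011, 0.004, -0.002, np.float64(-2.9)], [0.011, 0.005, -0.002, np.float64(-2.9)], [0.011, 0.005, -0.002, np.float64(-2.9)], [0.011, 0.006, -0.002, np.float64(-2.9)]]
```

Works well. One call of doubled steps, then still rows later.

Call:
send_rows(increments=[[[0.025,-0.005,-0.004,-6.1],[0.025,-0.003,-0.004,-6.1],[0.025,-0.001,-0.004,-6.1],[0.025,0.001,-0.004,-6.1],[0.025,0.004,-0.004,-6.1],[0.025,0.006,-0.004,-6.1],[0.024,0.009,-0.004,-6.1],[0.023,0.011,-0.004,-6.1]]])

```text
clock: 2.55
eef_pos: [0.5344, 0.0191, 0.301]
tool_rot: [0.749, 0.663, -0.002, -0.008]
ft_force: [-0.5, -1.3, 0.1]
grip_width: 0.0856
```

Call:
send_rows(increments=[[[0,0,0,0],[0,0,0,0],[0,0,0,0],[0,0,0,0],[0,0,0,0],[0,0,0,0],[0,0,0,0],[0,0,0,0]]])

```text
clock: 3.35
eef_pos: [0.5336, 0.0188, 0.2997]
tool_rot: [0.749, 0.662, -0.003, -0.009]
ft_force: [0.3, -0.9, -0.1]
grip_width: 0.0857
```

```bash
python3 - <<'E'
from h import *
from workcell import viewer
c=viewer.camera("wrist"); pickle.dump(c,open("b.pkl","wb"))
cv2.imwrite("pics/b_wrist.png",c["image"][:,:,::-1])
plan((0.53,0.0,0.30),yaw=77.8)
hsv=cv2.cvtColor(c["image"],cv2.COLOR_RGB2HSV)
P=cam2pts(c); print(np.nanmedian(P[150:250,200:300].reshape(-1,3),0))
E
```

```text
t 3.4 tcp [0.5336 0.0188 0.2997] yaw 82.95 F [-0.2 -0.1 -0.2] w 0.0853
shift tool [-0.0191 -0.0013 -0.0004] turn 5.15
[0.58537307 0.00488007 0.04912445]
```

View pics/b_wrist.png

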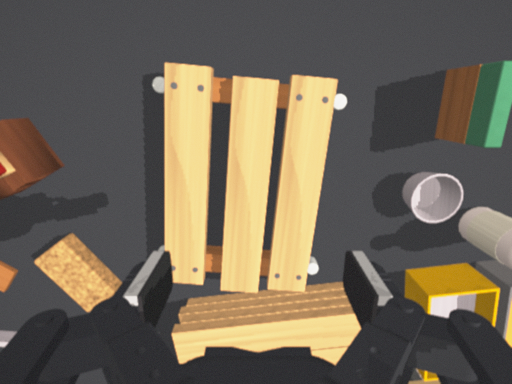

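```bash
python3 - <<'E'
from h import *
c=pickle.load(open("b.pkl","rb"))
hsv=cv2.cvtColor(c["image"],cv2.COLOR_RGB2HSV)
m=((hsv[...,0]>12)&(hsv[...,0]<30)&(hsv[...,1]>50)&(hsv[...,2]>150))
L=[]
for v in range(110,236,2):
    row=m[v]; e=np.flatnonzero(np.diff(row[150:345].astype(int)))+150.5
    if len(e)==6: L.append(np.r_[v,e])
L=np.array(L); print(len(L), L[::12])
W=[onplane(c,np.c_[L[:,i+1],L[:,0]],0.05) for i in range(6)]
for i in range(6):
    p=np.polyfit(W[i][:,0],W[i][:,1],1); print(i,p.round(4),"ang",np.degrees(np.arctan(p[0])).round(2),"res",np.std(np.polyval(p,W[i][:,0])-W[i][:,1]).round(4))
a=np.radians(np.mean([np.degrees(np.arctan(np.polyfit(W[i][:,0],W[i][:,1],1)[0])) for i in range(6)]))
n=np.array([-np.sin(a),np.cos(a)]); ys=[ (w[:,:2]@n).mean() for w in W]; print(np.degrees(a),n,np.round(ys,4),np.diff(ys).round(4))
# brightness profile
v=170; print(c["image"][v,160:345].max(1).tolist())
# spacer green top & wedge
P=cam2pts(c)
g=((hsv[...,0]>60)&(hsv[...,0]<90)&(hsv[...,1]>100)).astype(np.uint8); g[:,:400]=0
pts=np.argwhere(g)[:,::-1]; w=onplane(c,pts,0.1)[:,:2].astype(np.float32); print("spacer",cv2.minAreaRect(w))
E
```

```text
63 [[110.  163.5 211.5 230.5 276.5 286.5 333.5]
 [134.  163.5 210.5 228.5 273.5 283.5 329.5]
 [158.  163.5 209.5 227.5 271.5 281.5 325.5]
 [182.  163.5 208.5 225.5 268.5 278.5 321.5]
 [206.  163.5 207.5 224.5 266.5 275.5 318.5]
 [230.  163.5 206.5 222.5 264.5 272.5 314.5]]
0 [-0.2184  0.0136] ang -12.32 res 0.0
1 [-0.2141  0.0717] ang -12.08 res 0.0004
2 [-0.2153  0.0957] ang -12.15 res 0.0004
3 [-0.2121  0.1522] ang -11.97 res 0.0004
4 [-0.2165  0.1675] ang -12.21 res 0.0004
5 [-0.2123  0.2239] ang -11.98 res 0.0004
-12.120958397196766 [0.20997622 0.97770649] [0.0114 0.0704 0.0933 0.1503 0.1628 0.2202] [0.059  0.0229 0.057  0.0126 0.0574]
[61, 60, 57, 78, 172, 245, 245, 241, 239, 239, 239, 238, 237, 236, 234, 234, 236, 238, 238, 240, 240, 240, 241, 244, 246, 246, 246, 247, 246, 246, 246, 246, 246, 246, 246, 246, 246, 246, 246, 246, 246, 246, 246, 246, 246, 246, 245, 236, 205, 143, 81, 63, 62, 59, 63, 62, 63, 58, 64, 62, 62, 61, 59, 61, 60, 61, 94, 192, 246, 244, 241, 239, 238, 238, 236, 235, 234, 234, 235, 236, 239, 243, 245, 246, 245, 246, 246, 246, 246, 246, 247, 246, 246, 246, 246, 246, 246, 246, 246, 246, 246, 246, 246, 246, 246, 246, 246, 246, 247, 249, 159, 60, 59, 59, 61, 60, 61, 59, 70, 102, 160, 224, 245, 243, 240, 239, 239, 238, 237, 235, 235, 234, 234, 237, 239, 243, 245, 245, 245, 246, 246, 246, 246, 246, 246, 246, 246, 246, 246, 246, 246, 246, 246, 246, 246, 246, 246, 246, 246, 246, 246, 246, 247, 227, 131, 80, 80, 86, 83, 81, 82, 80, 82, 82, 83, 82, 80, 82, 81, 82, 81, 83, 82, 85, 82]
spacer ((0.4917014241218567, 0.2797081470489502), (0.039528362452983856, 0.0873923972249031), 82.8800048828125)
```

Call:
send_rows(increments=[[[0.033,-0.009,0.01,0],[0.033,-0.009,0.01,0],[0.033,-0.009,0.01,0],[0.033,-0.009,0.01,0],[0.033,-0.009,0.01,0],[0.033,-0.009,0.01,0],[0.033,-0.009,0.01,0],[0.03,-0.011,0.01,0]]])

```text
clock: 4.2
eef_pos: [0.4941, 0.2928, 0.2223]
tool_rot: [0.753, 0.658, -0.0, -0.006]
ft_force: [-0.2, -0.5, -0.4]
grip_width: 0.0856
```

```bash
python3 - <<'E'
from h import *
from workcell import viewer
plan((0.4917,0.2866,0.073),yaw=83)
c=viewer.camera("wrist"); pickle.dump(c,open("c.pkl","wb"))
cv2.imwrite("pics/c_wrist.png",c["image"][:,:,::-1])
plan((0.4917,0.2866,0.073),yaw=83)
hsv=cv2.cvtColor(c["image"],cv2.COLOR_RGB2HSV); P=cam2pts(c)
g=((hsv[...,0]>60)&(hsv[...,0]<90)&(hsv[...,1]>100)&(abs(P[...,2]-.1)<.01)).astype(np.uint8)
g=cv2.morphologyEx(g,cv2.MORPH_OPEN,np.ones((3,3)))
n,l,st,ce=cv2.connectedComponentsWithStats(g); print(st[1:],ce[1:])
i=1+st[1:,4].argmax(); pts=np.argwhere(l==i)[:,::-1]; w=onplane(c,pts,0.1)[:,:2].astype(np.float32); print("spacer",cv2.minAreaRect(w))
from workcell import bot
print(bot.get_obs()["tool_rot"])
E
```

```text
t 4.2 tcp [0.4941 0.2928 0.2223] yaw 82.3 F [-0.2 -0.5 -0.4] w 0.0856
shift tool [-7.700e-03 -1.000e-04  1.492e-01] turn -0.7
t 4.25 tcp [0.4919 0.2972 0.2201] yaw 82.59 F [-0.3  2.6 -1.1] w 0.0857
shift tool [-0.0119  0.0032  0.147 ] turn -0.41
[[ 248  139   17   94 1465]] [[256.6        183.72423208]]
spacer ((0.491075724363327, 0.29352203011512756), (0.014345254749059677, 0.08613260835409164), 82.74665832519531)
[ 0.75127661  0.65993506 -0.00081317 -0.008277  ]
```

View pics/c_wrist.png

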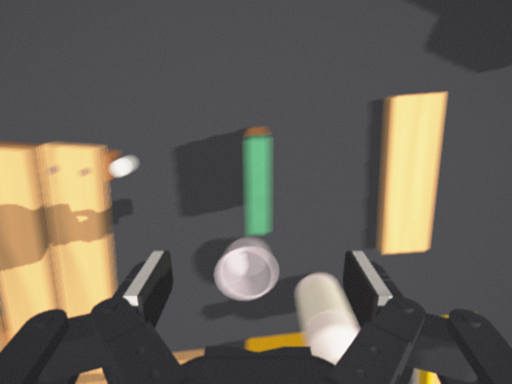

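Call:
send_rows(increments=[[[-0.005,0.001,0.015,0],[-0.003,0.001,0.015,0],[0,0,0.015,0],[0,0,0.015,0],[0,0,0.01,0],[0,0,0,0],[0,0,0,0],[0,0,0,0]]])

```text
clock: 5.05
eef_pos: [0.4913, 0.2928, 0.1478]
tool_rot: [0.749, 0.662, -0.0, -0.008]
ft_force: [-0.2, 0.3, 0.6]
grip_width: 0.0854
```

```bash
cat > sp.py <<'E'
from h import *
from workcell import viewer,bot
c=viewer.camera("wrist"); pickle.dump(c,open("c.pkl","wb"))
cv2.imwrite("pics/c2_wrist.png",c["image"][:,:,::-1])
hsv=cv2.cvtColor(c["image"],cv2.COLOR_RGB2HSV); P=cam2pts(c)
g=((hsv[...,0]>60)&(hsv[...,0]<90)&(hsv[...,1]>100)&(abs(P[...,2]-.1)<.01)).astype(np.uint8)
n,l,st,ce=cv2.connectedComponentsWithStats(g)
i=1+st[1:,4].argmax(); pts=np.argwhere(l==i)[:,::-1]; w=onplane(c,pts,0.1)[:,:2].astype(np.float32); r=cv2.minAreaRect(w); print("spacer",st[i],r)
plan((r[0][0],r[0][1],0.073),yaw=83)
print(bot.get_obs()["tool_rot"])
E
python3 sp.py
```

```text
spacer [ 238  158   31  128 3560] ((0.4918244183063507, 0.29112759232521057), (0.019084181636571884, 0.09003831446170807), 83.24102783203125)
t 5.1 tcp [0.4915 0.2929 0.1481] yaw 82.97 F [0.1 0.1 1. ] w 0.0857
shift tool [-0.0025  0.0015  0.0751] turn -0.03
[ 7.49083526e-01  6.62425350e-01 -1.06497285e-04 -8.15573322e-03]
```

View pics/c2_wrist.png

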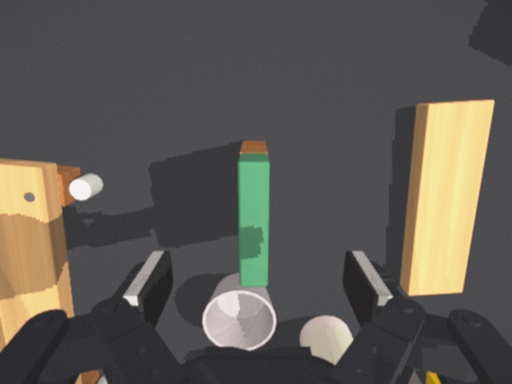

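Call:
send_rows(increments=[[[-0.001,0,0.015,0],[-0.001,0.001,0.02,0],[0,0,0.02,0],[0,0,0.015,0],[0,0,0.005,0],[0,0,0,0],[0,0,0,0],[0,0,0,0]]])

```text
clock: 5.9
eef_pos: [0.4973, 0.2947, 0.0791]
tool_rot: [0.749, 0.662, 0.008, -0.007]
ft_force: [-0.0, 0.3, 0.7]
grip_width: 0.0855
```

```bash
python3 - <<'E'
from h import *
plan((0.4918,0.2911,0.073),yaw=83)
E
```

```text
t 5.9 tcp [0.4973 0.2947 0.0791] yaw 82.96 F [-0.   0.3  0.7] w 0.0855
shift tool [-0.0044 -0.0051  0.006 ] turn -0.04
```

Call:
send_rows(increments=[[[-0.004,-0.005,0.006,0],[-0.001,-0.001,0.001,0],[0,0,0,0],[0,0,0,0],[0,0,0,0],[0,0,0,0],[0,0,0,0],[0,0,0,0]]])

```text
clock: 6.7
eef_pos: [0.4915, 0.291, 0.0737]
tool_rot: [0.749, 0.662, 0.01, -0.006]
ft_force: [-0.3, 0.6, -0.2]
grip_width: 0.0856
```

Call:
send_rows(increments=[[[0,0,0,0],[0,0,0,0],[0,0,0,0],[0,0,0,0],[0,0,0,0],[0,0,0,0],[0,0,0,0],[0,0,0,0]]], hand=1)

```text
clock: 7.5
eef_pos: [0.4917, 0.2911, 0.0738]
tool_rot: [0.749, 0.662, 0.01, -0.006]
ft_force: [0.1, 0.3, -0.3]
grip_width: 0.0197
```

```bash
python3 - <<'E'
from h import *
from workcell import bot
plan((0.4918,0.2911,0.073),yaw=83)
print(bot.get_obs()["tool_rot"])
E
```

```text
t 7.5 tcp [0.4917 0.2911 0.0738] yaw 82.96 F [ 0.1  0.3 -0.3] w 0.0197
shift tool [-0.      0.0001  0.0008] turn -0.04
[ 0.74912741  0.66232244  0.00996132 -0.00615504]
```

Call:
send_rows(increments=[[[0,0,-0.012,0],[0,0,-0.014,0],[0,0,-0.014,0],[0,0,-0.014,0],[0,0,-0.014,0],[0,0,-0.014,0],[0,0,-0.008,0],[0,0,0,0]]])

```text
clock: 8.3
eef_pos: [0.4896, 0.2881, 0.17]
tool_rot: [0.749, 0.662, 0.008, -0.006]
ft_force: [0.6, 0.0, -2.2]
grip_width: 0.0192
```

```bash
python3 - <<'E'
from h import *
from workcell import bot
plan((0.5594,-0.0379,0.155),yaw=77.9)
rows((0.5594,-0.0379,0.155),77.9,16)
print(bot.get_obs()["tool_rot"])
E
```

```text
t 8.3 tcp [0.4896 0.2881 0.17  ] yaw 82.96 F [ 0.6  0.  -2.2] w 0.0192
shift tool [-0.3152  0.1092  0.0085] turn 5.06
[[-0.02, 0.007, 0.001, np.float64(0.3)], [-0.02, 0.007, 0.001, np.float64(0.3)], [-0.02, 0.007, 0.001, np.float64(0.3)], [-0.02, 0.007, 0.001, np.float64(0.3)], [-0.02, 0.007, 0.001, np.float64(0.3)], [-0.019, 0.007, 0.001, np.float64(0.3)], [-0.019, 0.007, 0.001, np.float64(0.3)], [-0.019, 0.008, 0.001, np.float64(0.3)]]
[[-0.019, 0.008, 0.001, np.float64(0.3)], [-0.019, 0.008, 0.001, np.float64(0.3)], [-0.019, 0.008, 0.001, np.float64(0.3)], [-0.019, 0.008, 0.001, np.float64(0.3)], [-0.019, 0.008, 0.001, np.float64(0.3)], [-0.019, 0.008, 0.001, np.float64(0.3)], [-0.019, 0.008, 0.001, np.float64(0.3)], [-0.019, 0.008, 0.001, np.float64(0.3)]]
[ 0.74914516  0.66232292  0.00825225 -0.00646337]
```

Call:
send_rows(increments=[[[-0.02,0.007,0.001,0.3],[-0.02,0.007,0.001,0.3],[-0.02,0.007,0.001,0.3],[-0.02,0.007,0.001,0.3],[-0.02,0.007,0.001,0.3],[-0.02,0.007,0.001,0.3],[-0.02,0.007,0.001,0.3],[-0.02,0.007,0.001,0.3]]])

```text
clock: 9.1
eef_pos: [0.5205, 0.1185, 0.1542]
tool_rot: [0.761, 0.648, 0.005, -0.008]
ft_force: [1.3, 0.8, -1.7]
grip_width: 0.0195
```

```bash
python3 - <<'E'
from h import *
from workcell import bot
rows((0.5594,-0.0379,0.155),77.9,8)
plan((0.5594,-0.0379,0.155),yaw=77.9)
print(bot.get_obs()["tool_rot"])
E
```

```text
[[-0.019, 0.008, -0.0, np.float64(0.4)], [-0.018, 0.008, -0.0, np.float64(0.4)], [-0.018, 0.008, -0.0, np.float64(0.4)], [-0.018, 0.008, -0.0, np.float64(0.4)], [-0.018, 0.008, -0.0, np.float64(0.4)], [-0.018, 0.009, -0.0, np.float64(0.4)], [-0.018, 0.009, -0.0, np.float64(0.4)], [-0.018, 0.009, -0.0, np.float64(0.4)]]
t 9.1 tcp [0.5205 0.1185 0.1542] yaw 80.85 F [ 1.3  0.8 -1.7] w 0.0195
shift tool [-0.1482  0.0633 -0.004 ] turn 2.95
[ 0.76122477  0.64841266  0.00523349 -0.00839497]
```

Call:
send_rows(increments=[[[-0.021,0.009,-0.002,0.4],[-0.021,0.009,-0.002,0.4],[-0.021,0.009,-0.002,0.4],[-0.021,0.009,-0.002,0.4],[-0.021,0.009,-0.001,0.4],[-0.021,0.009,-0.001,0.4],[-0.016,0.008,0,0.4],[0,0,0,0]]])

```text
clock: 9.9
eef_pos: [0.5528, -0.0416, 0.1551]
tool_rot: [0.779, 0.627, 0.0, -0.012]
ft_force: [-0.6, -0.2, -1.2]
grip_width: 0.019
```

Call:
send_rows(increments=[[[0,0,0,0],[0,0,0,0],[0,0,0,0],[0,0,0,0],[0,0,0,0],[0,0,0,0],[0,0,0,0],[0,0,0,0]]])

```text
clock: 10.7
eef_pos: [0.5513, -0.0381, 0.1539]
tool_rot: [0.777, 0.629, -0.001, -0.013]
ft_force: [-0.1, 0.5, -1.1]
grip_width: 0.0195
```

```bash
python3 - <<'E'
from h import *
from workcell import bot,viewer
plan((0.5594,-0.0379,0.155),yaw=77.9)
print(bot.get_obs()["tool_rot"])
d={}
for n in ("wrist","top","scene"):
    c=viewer.camera(n); d[n]=c
    cv2.imwrite(f"pics/d_{n}.png",c["image"][:,:,::-1])
pickle.dump(d,open("d.pkl","wb"))
im=d["top"]["image"][120:240,190:310]; cv2.imwrite("pics/d_topc.png",cv2.resize(im,None,fx=5,fy=5,interpolation=cv2.INTER_CUBIC)[:,:,::-1])
E
```

```text
t 10.7 tcp [ 0.5513 -0.0381  0.1539] yaw 77.97 F [-0.1  0.5 -1.1] w 0.0195
shift tool [ 0.0019  0.0079 -0.0012] turn 0.07
[ 7.77173662e-01  6.29146409e-01 -6.15521122e-04 -1.32482526e-02]
```

View pics/d_wrist.png

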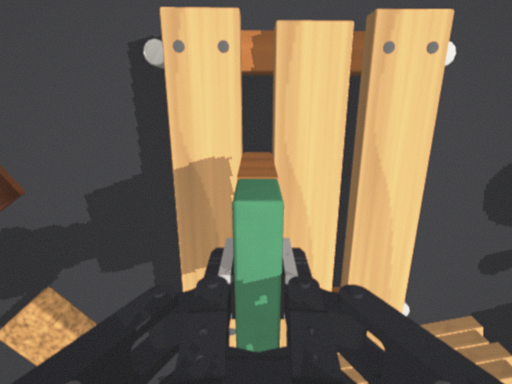

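View pics/d_scene.png

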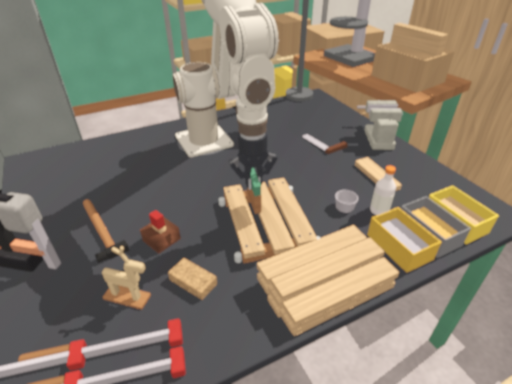

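```bash
python3 - <<'E'
from h import *
d=pickle.load(open("d.pkl","rb")); c=d["wrist"]
im=c["image"][80:240,180:340]; cv2.imwrite("pics/d_wc.png",cv2.resize(im,None,fx=4,fy=4,interpolation=cv2.INTER_CUBIC)[:,:,::-1])
a=np.radians(-12.12); e=np.array([np.cos(a),np.sin(a)]); n=np.array([-np.sin(a),np.cos(a)])
for v in (100,125,145):
    row=c["image"][v,150:460].max(1).astype(int); ed=np.flatnonzero(np.diff((row>150).astype(int)))+150.5
    W=onplane(c,np.c_[ed,[v]*len(ed)],.05)[:,:2]; print(v,ed,((W@n)-.1157).round(4))
P=cam2pts(c)
for v in (160,170,190,210,230): print(v,[(u,P[v,u].round(4).tolist(),round(float(P[v,u,:2]@n-.1157),4)) for u in (240,248,258,268,276)])
E
```

```text
100 [166.5 241.5 274.5 347.5 366.5 438.5] [-0.1037 -0.0472 -0.0222  0.0334  0.048   0.1033]
125 [168.5 241.5 273.5 345.5 363.5 434.5] [-0.1037 -0.0474 -0.0226  0.0335  0.0477  0.1036]
145 [170.5 241.5 273.5 343.5 361.5 431.5] [-0.1035 -0.0476 -0.0223  0.0333  0.0477  0.1039]
160 [(240, [0.5163, -0.0426, 0.0515], -0.0489), (248, [0.5072, -0.0332, 0.11], -0.0417), (258, [0.5086, -0.0274, 0.109], -0.0357), (268, [0.5096, -0.0215, 0.1107], -0.0298), (276, [0.5228, -0.0144, 0.0493], -0.0201)]
170 [(240, [0.5072, -0.0372, 0.1336], -0.0456), (248, [0.508, -0.0331, 0.1343], -0.0414), (258, [0.509, -0.028, 0.1347], -0.0362), (268, [0.5104, -0.0229, 0.1334], -0.0309), (276, [0.5108, -0.0188, 0.1355], -0.0268)]
190 [(240, [0.5084, -0.0361, 0.1679], -0.0442), (248, [0.5087, -0.0327, 0.1693], -0.0409), (258, [0.5099, -0.0288, 0.1683], -0.0368), (268, [0.5108, -0.0247, 0.1682], -0.0326), (276, [0.5112, -0.0215, 0.1692], -0.0294)]
210 [(240, [0.5125, -0.0365, 0.1809], -0.0438), (248, [0.5131, -0.0336, 0.1809], -0.0408), (258, [0.5141, -0.0299, 0.1804], -0.037), (268, [0.515, -0.0262, 0.1801], -0.0332), (276, [0.5153, -0.0232, 0.181], -0.0302)]
230 [(240, [0.5203, -0.0383, 0.1812], -0.0439), (248, [0.5213, -0.0354, 0.1804], -0.0408), (258, [0.5219, -0.0316, 0.181], -0.037), (268, [0.5225, -0.0278, 0.1815], -0.0331), (276, [0.5234, -0.0248, 0.1809], -0.03)]
```

View pics/d_wc.png

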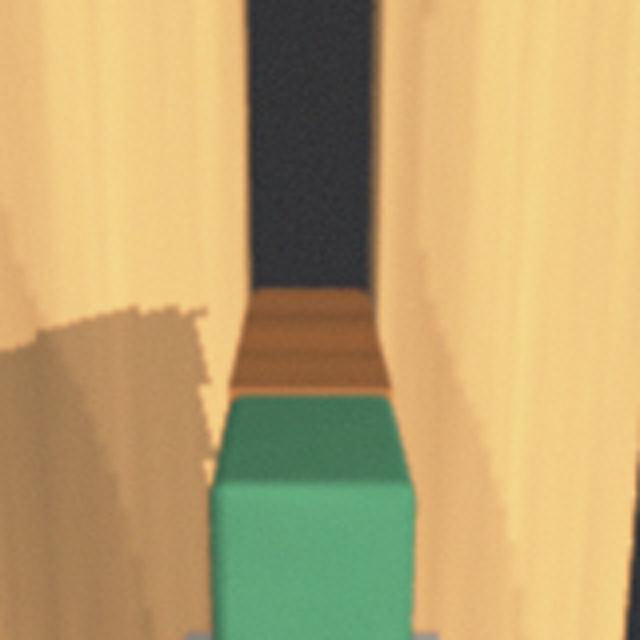

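Call:
send_rows(increments=[[[0.001,0.004,0,0],[0,0.004,0,0],[0,0,0.004,0],[0,0,0.006,0],[0,0,0.006,0],[0,0,0.005,0],[0,0,0,0],[0,0,0,0]]])

```text
clock: 11.65
eef_pos: [0.5591, -0.0388, 0.1298]
tool_rot: [0.777, 0.629, -0.001, -0.014]
ft_force: [-0.4, 0.5, -0.6]
grip_width: 0.0193
```

```bash
cat > chk.py <<'E'
from h import *
import sys
from workcell import bot,viewer
o=bot.get_obs(); a=np.radians(-12.12); e=np.array([np.cos(a),np.sin(a)]); n=np.array([-np.sin(a),np.cos(a)])
plan((0.5594,-0.0379,0.155),yaw=77.9)
print("panel coords",(o["eef_pos"][:2]@e-.555).round(4),(o["eef_pos"][:2]@n-.1157).round(4),o["tool_rot"].round(4))
c=viewer.camera("wrist"); pickle.dump(c,open("last.pkl","wb"))
cv2.imwrite(f"pics/{sys.argv[1]}.png",c["image"][:,:,::-1])
for v in (30,60,90,120):
    row=c["image"][v,100:480].max(1).astype(int); ed=np.flatnonzero(np.diff((row>150).astype(int)))+100.5
    if len(ed): W=onplane(c,np.c_[ed,[v]*len(ed)],.05)[:,:2]; print(v,ed,((W@n)-.1157).round(4))
P=cam2pts(c)
hsv=cv2.cvtColor(c["image"],cv2.COLOR_RGB2HSV)
g=(hsv[...,0]>60)&(hsv[...,0]<90)&(hsv[...,1]>100)
q=P[g]; 
if len(q):
    zt=np.percentile(q[:,2],90); q=q[abs(q[:,2]-zt)<.004]; y=q[:,:2]@n-.1157; print("spacer top z",zt.round(4),"y range",np.percentile(y,[1,99]).round(4),"x",np.percentile(q[:,:2]@e-.555,[1,99]).round(4))
E
python3 chk.py e1
```

```text
t 11.65 tcp [ 0.5591 -0.0388  0.1298] yaw 77.93 F [-0.4  0.5 -0.6] w 0.0193
shift tool [ 0.0013 -0.0005 -0.0252] turn 0.03
panel coords -0.0002 -0.0362 [ 0.7774  0.6288 -0.0013 -0.0139]
30 [129.5 162.5 172.5 212.5 222.5 249.5 276.5 363.5 385.5 398.5 409.5 447.5
 459.5 477.5] [-0.1159 -0.095  -0.0887 -0.0633 -0.0569 -0.0397 -0.0224  0.0335  0.0478
  0.0562  0.0633  0.088   0.0958  0.1076]
60 [151.5 237.5 275.5 359.5 382.5 465.5] [-0.1037 -0.0476 -0.0227  0.0328  0.048   0.1034]
90 [154.5 238.5 275.5 357.5 378.5 459.5] [-0.1036 -0.0473 -0.0223  0.0333  0.0476  0.1032]
120 [157.5 238.5 274.5 354.5 375.5 454.5] [-0.1035 -0.0476 -0.0227  0.0332  0.0479  0.1036]
spacer top z 0.1571 y range [-0.0452 -0.027 ] x [-0.0423  0.0275]
```

View pics/e1.png

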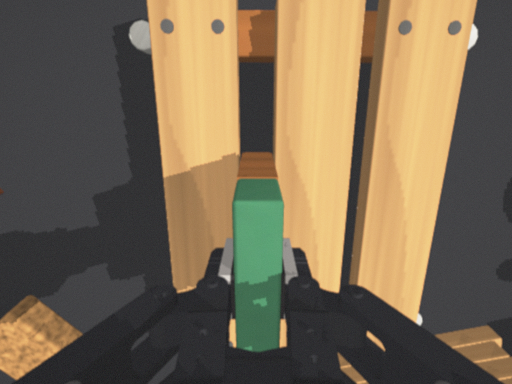

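Call:
send_rows(increments=[[[0.001,0,0.004,0],[0,0,0.005,0],[0,0,0.005,0],[0,0,0.005,0],[0,0,0.005,0],[0,0,0.004,0],[0,0,0,0],[0,0,0,0]]])

```text
clock: 12.5
eef_pos: [0.5587, -0.0371, 0.0994]
tool_rot: [0.777, 0.629, -0.001, -0.014]
ft_force: [0.2, -0.0, -1.8]
grip_width: 0.0191
```

```bash
python3 chk.py e2
```

```text
t 12.5 tcp [ 0.5587 -0.0371  0.0994] yaw 77.93 F [ 0.2 -0.  -1.8] w 0.0191
shift tool [ 0.0002 -0.0004 -0.0556] turn 0.03
panel coords -0.001 -0.0346 [ 0.7774  0.6289 -0.0013 -0.0138]
30 [108.5 246.5 277.5 378.5 404.5] [-0.1145 -0.0395 -0.0225  0.0333  0.0477]
60 [132.5 232.5 277.5 374.5 400.5] [-0.1033 -0.0475 -0.0222  0.0328  0.0476]
90 [135.5 233.5 276.5 371.5 396.5] [-0.1035 -0.0473 -0.0224  0.0329  0.0476]
120 [139.5 234.5 276.5 368.5 392.5] [-0.1031 -0.047  -0.022   0.0331  0.0475]
spacer top z 0.1267 y range [-0.0436 -0.0253] x [-0.043   0.0268]
```

Call:
send_rows(increments=[[[-0.001,0,0.005,0],[0,0,0.005,0],[0,0,0.005,0],[0,0,0.005,0],[0,0,0.003,0],[0,0,0.002,0],[0,0,0,0],[0,0,0,0]]])

```text
clock: 13.35
eef_pos: [0.5591, -0.0377, 0.0751]
tool_rot: [0.777, 0.629, 0.0, -0.013]
ft_force: [-0.1, -0.4, -0.5]
grip_width: 0.0194
```

```bash
python3 chk.py e3
```

```text
t 13.35 tcp [ 0.5591 -0.0377  0.0751] yaw 77.93 F [-0.1 -0.4 -0.5] w 0.0194
shift tool [ 0.0012 -0.0012 -0.0799] turn 0.03
panel coords -0.0004 -0.0352 [ 7.774e-01  6.288e-01  1.000e-04 -1.260e-02]
30 [105.5 106.5 110.5 249.5 283.5 398.5 429.5] [-0.1058 -0.1054 -0.1035 -0.0382 -0.022   0.0329  0.0478]
60 [114.5 231.5 282.5 394.5 424.5] [-0.1034 -0.047  -0.0222  0.0328  0.0476]
90 [118.5 231.5 281.5 390.5 420.5] [-0.1034 -0.0473 -0.0223  0.0327  0.0479]
120 [122.5 232.5 280.5 387.5 415.5] [-0.1033 -0.0471 -0.0224  0.0331  0.0477]
spacer top z 0.1023 y range [-0.0442 -0.0259] x [-0.0426  0.0272]
```

Call:
send_rows(increments=[[[0,0,0.001,0],[0,0,0.001,0],[0,0,0,0],[0,0,0,0],[0,0,0,0],[0,0,0,0],[0,0,0,0],[0,0,0,0]]])

```text
clock: 14.2
eef_pos: [0.5596, -0.0377, 0.0746]
tool_rot: [0.777, 0.629, 0.001, -0.012]
ft_force: [-0.1, -0.2, 1.3]
grip_width: 0.0192
```

Call:
send_rows(increments=[[[0,0,0,0],[0,0,0,0],[0,0,0,0],[0,0,0,0],[0,0,0,0],[0,0,0,0],[0,0,0,0],[0,0,0,0]]], hand=-1)

```text
clock: 15.0
eef_pos: [0.5597, -0.0377, 0.0741]
tool_rot: [0.777, 0.629, 0.001, -0.012]
ft_force: [-0.6, 0.5, 0.4]
grip_width: 0.0855
```

```bash
python3 chk.py e4
```

```text
t 15.0 tcp [ 0.5597 -0.0377  0.0741] yaw 77.93 F [-0.6  0.5  0.4] w 0.0855
shift tool [ 0.001  -0.0017 -0.0809] turn 0.03
panel coords 0.0002 -0.035 [ 7.774e-01  6.288e-01  6.000e-04 -1.210e-02]
30 [109.5 249.5 283.5 399.5 430.5] [-0.1033 -0.038  -0.022   0.0331  0.0479]
60 [113.5 229.5 282.5 395.5 426.5] [-0.1032 -0.0477 -0.0221  0.033   0.0482]
90 [117.5 230.5 281.5 391.5 421.5] [-0.1032 -0.0475 -0.0222  0.0329  0.048 ]
120 [121.5 231.5 281.5 387.5 416.5] [-0.1031 -0.0474 -0.0218  0.0328  0.0479]
spacer top z 0.1003 y range [-0.0422 -0.0239] x [-0.0433  0.0272]
```

View pics/e4.png

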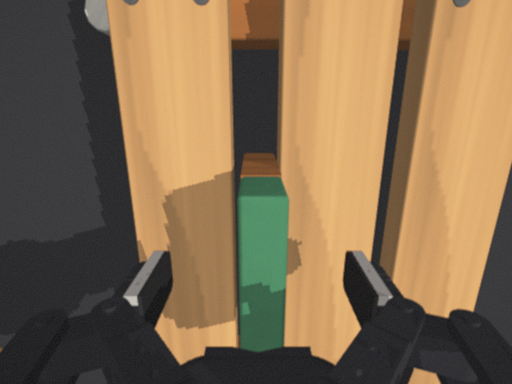

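Call:
send_rows(increments=[[[0,0,-0.012,0],[0,0,-0.022,0],[0,0,-0.025,0],[0,0,-0.025,0],[0,0,-0.025,0],[0,0,-0.02,0],[-0.015,0,-0.005,0],[-0.03,-0.005,0,0]]])

```text
clock: 15.85
eef_pos: [0.548, -0.0826, 0.2177]
tool_rot: [0.776, 0.631, 0.002, -0.011]
ft_force: [0.1, -0.9, -0.5]
grip_width: 0.0856
```

```bash
python3 - <<'E'
from h import *
plan((0.475,-0.305,0.21),yaw=77.9)
E
```

```text
t 15.85 tcp [ 0.548  -0.0826  0.2177] yaw 78.27 F [ 0.1 -0.9 -0.5] w 0.0856
shift tool [-0.2327 -0.0262  0.0042] turn 0.37
```

Call:
send_rows(increments=[[[-0.035,-0.004,0,0],[-0.035,-0.004,0,0],[-0.035,-0.004,0,0],[-0.035,-0.004,0,0],[-0.035,-0.004,0,0],[-0.03,-0.004,0,0],[-0.015,-0.002,0,0],[0,0,0,0]]])

```text
clock: 16.65
eef_pos: [0.467, -0.3093, 0.213]
tool_rot: [0.778, 0.628, -0.001, -0.011]
ft_force: [1.0, -0.3, 0.1]
grip_width: 0.0849
```

Call:
send_rows(increments=[[[0,0,0,0],[0,0,0,0],[0,0,0,0],[0,0,0,0],[0,0,0,0],[0,0,0,0],[0,0,0,0],[0,0,0,0]]])

```text
clock: 17.45
eef_pos: [0.4675, -0.3057, 0.2126]
tool_rot: [0.776, 0.63, -0.0, -0.012]
ft_force: [0.0, 0.1, -0.1]
grip_width: 0.0855
```

```bash
cat > wg.py <<'E'
from h import *
import sys
from workcell import viewer,bot
o=bot.get_obs()
c=viewer.camera("wrist"); pickle.dump(c,open("w.pkl","wb"))
cv2.imwrite(f"pics/{sys.argv[1]}.png",c["image"][:,:,::-1])
hsv=cv2.cvtColor(c["image"],cv2.COLOR_RGB2HSV); P=cam2pts(c)
r=((hsv[...,0]<6)|(hsv[...,0]>174))&(hsv[...,1]>150)&(hsv[...,2]>100)
q=P[r]; zt=np.percentile(q[:,2],85); print("n",r.sum(),"ztop",zt)
g=(r&(abs(P[...,2]-zt)<.006)).astype(np.uint8); g=cv2.morphologyEx(g,cv2.MORPH_OPEN,np.ones((2,2)))
n,l,st,ce=cv2.connectedComponentsWithStats(g); i=1+st[1:,4].argmax(); pts=np.argwhere(l==i)[:,::-1]
w=onplane(c,pts,zt)[:,:2].astype(np.float32); rr=cv2.minAreaRect(w); print(st[i],rr)
plan((rr[0][0],rr[0][1],0.082),yaw=78); print(o["tool_rot"].round(4))
E
python3 wg.py f1
```

```text
n 1477 ztop 0.09997931266035427
[ 232  199   43   43 1065] ((0.48942965269088745, -0.31174203753471375), (0.03620270639657974, 0.025233563035726547), 21.967391967773438)
t 17.5 tcp [ 0.4675 -0.3057  0.2126] yaw 78.15 F [-0.3  0.6 -0.1] w 0.0853
shift tool [-0.0034  0.0253  0.1301] turn 0.15
[ 7.762e-01  6.304e-01 -5.000e-04 -1.250e-02]
```

View pics/f1.png

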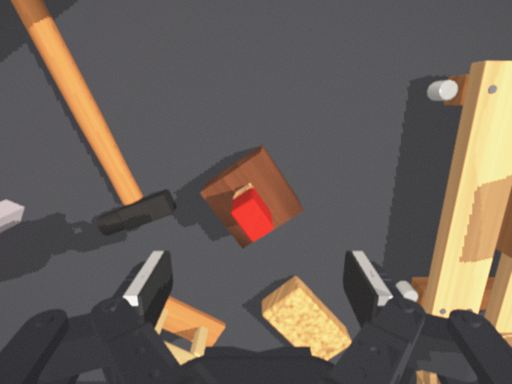

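```bash
python3 - <<'E'
from h import *
rows((0.4894,-0.3117,0.15),112,6)
E
```

```text
[[-0.0, 0.004, 0.01, np.float64(-5.6)], [-0.001, 0.004, 0.01, np.float64(-5.6)], [-0.001, 0.004, 0.01, np.float64(-5.6)], [-0.001, 0.004, 0.01, np.float64(-5.6)], [-0.002, 0.003, 0.01, np.float64(-5.6)], [-0.002, 0.003, 0.01, np.float64(-5.6)]]
```

Call:
send_rows(increments=[[[0,0.004,0.01,-5.6],[-0.001,0.004,0.01,-5.6],[-0.001,0.004,0.01,-5.6],[-0.001,0.004,0.01,-5.6],[-0.002,0.003,0.01,-5.6],[-0.002,0.003,0.01,-5.6],[0,0,0,0],[0,0,0,0]]])

```text
clock: 18.3
eef_pos: [0.4904, -0.3118, 0.151]
tool_rot: [0.552, 0.834, 0.003, -0.011]
ft_force: [0.5, 0.2, -0.8]
grip_width: 0.0854
```

```bash
sed -i 's/0.082),yaw=78/0.074),yaw=112/; s/zt=np.percentile(q\[:,2\],85)/zt=0.1/' wg.py; python3 wg.py f2
```

```text
n 2306 ztop 0.1
[ 237  194   37   51 1841] ((0.4887087643146515, -0.31277427077293396), (0.0358215793967247, 0.024138111621141434), 22.310514450073242)
t 18.35 tcp [ 0.4903 -0.3117  0.151 ] yaw 112.95 F [ 0.   0.4 -0.3] w 0.0853
shift tool [-0.002  -0.0013  0.077 ] turn 0.95
[ 0.5523  0.8336  0.0032 -0.011 ]
```

View pics/f2.png

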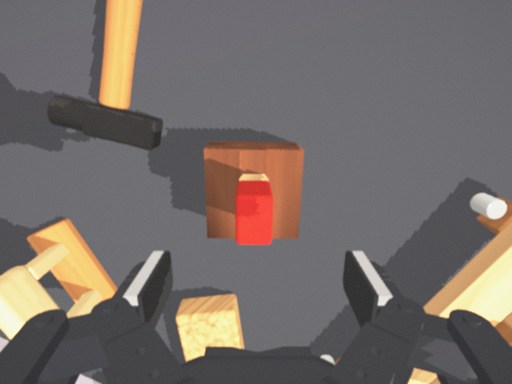

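Call:
send_rows(increments=[[[-0.001,-0.001,0.01,0.7],[-0.001,0,0.01,0],[0,0,0.011,0],[0,0,0.011,0],[0,0,0.011,0],[0,0,0.01,0],[0,0,0.006,0],[0,0,0,0]]])

```text
clock: 19.15
eef_pos: [0.4883, -0.3128, 0.0761]
tool_rot: [0.559, 0.829, 0.003, -0.011]
ft_force: [-0.2, -0.6, 0.4]
grip_width: 0.0858
```

```bash
python3 - <<'E'
from h import *
from workcell import bot
plan((0.4888,-0.3127,0.074),yaw=112.3); print(bot.get_obs()["tool_rot"])
E
```

```text
t 19.15 tcp [ 0.4883 -0.3128  0.0761] yaw 111.99 F [-0.2 -0.6  0.4] w 0.0858
shift tool [-0.0002  0.0005  0.0021] turn -0.31
[ 0.55922914  0.82893177  0.00312285 -0.01118655]
```

Call:
send_rows(increments=[[[0,0.001,0.002,-0.3],[0,0,0,0],[0,0,0,0],[0,0,0,0],[0,0,0,0],[0,0,0,0],[0,0,0,0],[0,0,0,0]]])

```text
clock: 19.95
eef_pos: [0.4908, -0.3132, 0.0761]
tool_rot: [0.557, 0.831, 0.003, -0.009]
ft_force: [-0.1, 0.8, -0.5]
grip_width: 0.0855
```

Call:
send_rows(increments=[[[0,0,0,0],[0,0,0,0],[0,0,0,0],[0,0,0,0],[0,0,0,0],[0,0,0,0],[0,0,0,0],[0,0,0,0]]], hand=1)

```text
clock: 20.75
eef_pos: [0.4909, -0.3133, 0.0762]
tool_rot: [0.557, 0.831, 0.003, -0.009]
ft_force: [-0.2, 1.0, -0.1]
grip_width: 0.0246
```

Call:
send_rows(increments=[[[0,0,-0.006,0],[0,0,-0.012,0],[0,0,-0.014,0],[0,0,-0.014,0],[0,0,-0.014,0],[0,0,-0.014,0],[0,0,-0.012,0],[0,0,-0.006,0]]])

```text
clock: 21.55
eef_pos: [0.4916, -0.3141, 0.1762]
tool_rot: [0.557, 0.831, 0.004, -0.009]
ft_force: [-0.5, -0.3, -0.2]
grip_width: 0.0244
```

```bash
python3 wg.py g1; python3 - <<'E'
from h import *
a=np.radians(-12.12); e=np.array([np.cos(a),np.sin(a)]); n=np.array([-np.sin(a),np.cos(a)])
t=.555*e+(.1157+.0407)*n; print(t)
plan((t[0],t[1],0.17),yaw=77.9)
rows((t[0],t[1],0.17),77.9,16)
E
```

```text
n 5681 ztop 0.1
[0.57546678 0.03638612]
t 21.6 tcp [ 0.492  -0.3144  0.1771] yaw 112.33 F [ 0.5 -0.2  0.3] w 0.0246
shift tool [0.2926 0.2106 0.0116] turn 34.43
[[0.018, 0.013, 0.0, np.float64(2.2)], [0.019, 0.012, 0.0, np.float64(2.2)], [0.019, 0.012, 0.0, np.float64(2.2)], [0.02, 0.011, 0.0, np.float64(2.2)], [0.02, 0.01, 0.0, np.float64(2.2)], [0.02, 0.01, 0.0, np.float64(2.2)], [0.021, 0.009, 0.0, np.float64(2.2)], [0.021, 0.008, 0.0, np.float64(2.2)]]
[[0.021, 0.007, 0.0, np.float64(2.2)], [0.022, 0.006, 0.0, np.float64(2.2)], [0.022, 0.006, 0.0, np.float64(2.2)], [0.022, 0.005, 0.0, np.float64(2.2)], [0.022, 0.004, 0.0, np.float64(2.2)], [0.022, 0.003, 0.0, np.float64(2.2)], [0.022, 0.002, 0.0, np.float64(2.2)], [0.022, 0.001, 0.0, np.float64(2.2)]]Traceback (most recent call last):
  File "wg.py", line 11, in <module>
    n,l,st,ce=cv2.connectedComponentsWithStats(g); i=1+st[1:,4].argmax(); pts=np.argwhere(l==i)[:,::-1]
                                                       ~~~~~~~~~~~~~~~^^
ValueError: attempt to get argmax of an empty sequence
```

View pics/g1.png

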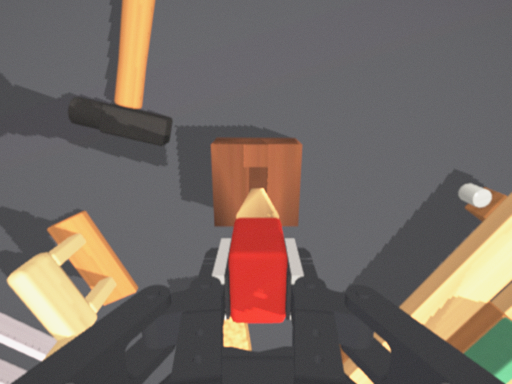

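Call:
send_rows(increments=[[[0.018,0.013,-0.005,2.2],[0.019,0.012,-0.005,2.2],[0.019,0.012,-0.005,2.2],[0.02,0.011,-0.005,2.2],[0.02,0.01,-0.005,2.2],[0.02,0.01,-0.005,2.2],[0.021,0.009,-0.003,2.2],[0.021,0.008,-0.002,2.2]]])

```text
clock: 22.4
eef_pos: [0.535, -0.1366, 0.2147]
tool_rot: [0.684, 0.729, 0.001, -0.01]
ft_force: [1.0, 0.3, -0.5]
grip_width: 0.0247
```

```bash
python3 - <<'E'
from h import *
rows((.5755,.0364,0.2),77.9,8)
plan((.5755,.0364,0.2),yaw=77.9)
E
```

```text
[[0.021, 0.006, 0.002, np.float64(2.0)], [0.021, 0.006, 0.002, np.float64(2.0)], [0.022, 0.005, 0.002, np.float64(2.0)], [0.022, 0.004, 0.002, np.float64(2.0)], [0.022, 0.003, 0.002, np.float64(2.0)], [0.022, 0.003, 0.002, np.float64(2.0)], [0.022, 0.002, 0.002, np.float64(2.0)], [0.022, 0.001, 0.002, np.float64(2.0)]]
t 22.4 tcp [ 0.535  -0.1366  0.2147] yaw 93.61 F [ 1.   0.3 -0.5] w 0.0247
shift tool [0.1698 0.0516 0.017 ] turn 15.71
```

Call:
send_rows(increments=[[[0.023,0.006,0,2.2],[0.023,0.006,0,2.2],[0.024,0.005,0,2.2],[0.024,0.004,0,2.2],[0.024,0.003,0,2.2],[0.024,0.003,0,2.2],[0.022,0.002,0,2.2],[0,0,0,0]]])

```text
clock: 23.2
eef_pos: [0.5724, 0.0356, 0.2154]
tool_rot: [0.779, 0.627, -0.001, -0.012]
ft_force: [-0.4, 0.2, 0.6]
grip_width: 0.024
```

Call:
send_rows(increments=[[[0,0,0,0],[0,0,0,0],[0,0,0,0],[0,0,0,0],[0,0,0,0],[0,0,0,0],[0,0,0,0],[0,0,0,0]]])

```text
clock: 24.0
eef_pos: [0.5711, 0.032, 0.2149]
tool_rot: [0.779, 0.626, -0.003, -0.013]
ft_force: [-0.1, -0.2, 0.8]
grip_width: 0.0247
```

```bash
python3 chk.py h1; python3 -c "
from h import *
plan((.5755,.0364,0.13),yaw=77.9)"
```

```text
t 24.0 tcp [0.5711 0.032  0.2149] yaw 77.57 F [-0.1 -0.2  0.8] w 0.0247
shift tool [-0.0715  0.0049  0.059 ] turn -0.33
panel coords -0.0033 0.0355 [ 0.7794  0.6264 -0.0026 -0.0126]
30 [165.5 267.5 330.5] [-0.0432  0.0478  0.1043]
60 [253.5 254.5 265.5 266.5 344.5] [0.0351 0.036  0.0461 0.047  0.1189]
90 [106.5 170.5 192.5 252.5 267.5 326.5] [-0.1031 -0.0432 -0.0226  0.0339  0.0481  0.1039]
120 [110.5 173.5 194.5 253.5 266.5 325.5] [-0.1034 -0.0428 -0.0225  0.0346  0.0472  0.1047]
spacer top z 0.1004 y range [-0.0405 -0.0224] x [-0.0431  0.0437]
t 24.05 tcp [0.5712 0.032  0.215 ] yaw 77.57 F [-0.2  0.1 -0.2] w 0.0241
shift tool [0.0042 0.0052 0.0849] turn -0.33
```

View pics/h1.png

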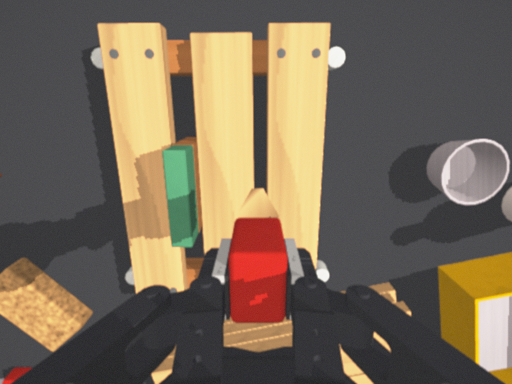

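Call:
send_rows(increments=[[[0.003,0.003,0.005,-0.3],[0.002,0.001,0.01,0],[0,0,0.012,0],[0,0,0.012,0],[0,0,0.012,0],[0,0,0.012,0],[0,0,0.006,0],[0,0,0,0]]])

```text
clock: 24.85
eef_pos: [0.573, 0.0384, 0.1366]
tool_rot: [0.777, 0.629, -0.005, -0.014]
ft_force: [-0.3, -0.8, 0.0]
grip_width: 0.0246
```

```bash
python3 chk.py h2; python3 - <<'E'
from h import *
c=pickle.load(open("last.pkl","rb")); im=c["image"][110:270,160:360]; cv2.imwrite("pics/h2c.png",cv2.resize(im,None,fx=4,fy=3.75,interpolation=cv2.INTER_CUBIC)[:,:,::-1])
E
```

```text
t 24.85 tcp [0.573  0.0384 0.1366] yaw 77.98 F [-0.3 -0.8  0. ] w 0.0246
shift tool [-0.0773  0.002  -0.0193] turn 0.08
panel coords -0.0028 0.0422 [ 0.7771  0.6291 -0.005  -0.0143]
30 [104.5 142.5 157.5 243.5 264.5 278.5 286.5 327.5 334.5 348.5 349.5 361.5] [-0.0573 -0.0324 -0.0225  0.0342  0.048   0.0573  0.0626  0.0898  0.0945
  0.1038  0.1044  0.1124]
60 [143.5 160.5 243.5 264.5 345.5] [-0.0336 -0.0222  0.034   0.0482  0.1034]
90 [135.5 163.5 243.5 263.5 343.5] [-0.0412 -0.0218  0.0338  0.0477  0.1037]
120 [138.5 165.5 244.5 263.5 341.5] [-0.0414 -0.0222  0.0343  0.0479  0.104 ]
spacer top z 0.1003 y range [-0.0409 -0.0224] x [-0.043  0.037]
```

View pics/h2c.png

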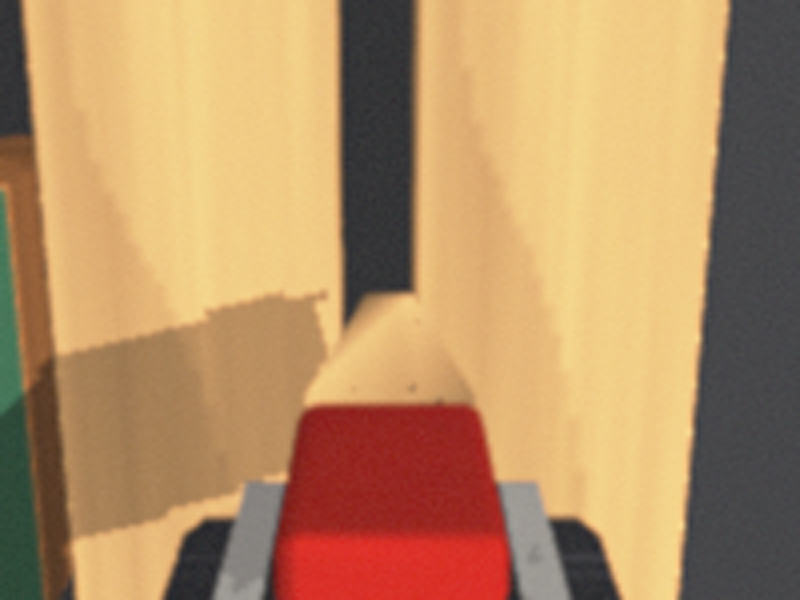

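```bash
python3 - <<'E'
from h import *
c=pickle.load(open("last.pkl","rb")); a=np.radians(-12.12); n=np.array([-np.sin(a),np.cos(a)]); e=np.array([np.cos(a),np.sin(a)])
w=onplane(c,[(250.8,188),(263,188),(256.9,188)],.069)[:,:2]; print(w@n-.1157,w@e-.555)
E
```

```text
[0.03878931 0.04732057 0.04305392] [-0.02317359 -0.02317006 -0.02317182]
```

Call:
send_rows(increments=[[[-0.002,0.003,0.0,0],[0,0.002,0.0,0],[0,0,0.005,0],[0,0,0.006,0],[0,0,0.006,0],[0,0,0.005,0],[0,0,0.003,0],[0,0,0,0]]])

```text
clock: 25.7
eef_pos: [0.5788, 0.0355, 0.1114]
tool_rot: [0.777, 0.629, -0.003, -0.013]
ft_force: [0.1, -0.4, 0.5]
grip_width: 0.0242
```

```bash
python3 chk.py h3; python3 - <<'E'
from h import *
c=pickle.load(open("last.pkl","rb")); im=c["image"][110:270,160:360]; cv2.imwrite("pics/h3c.png",cv2.resize(im,None,fx=4,fy=3.75,interpolation=cv2.INTER_CUBIC)[:,:,::-1])
E
```

```text
t 25.7 tcp [0.5788 0.0355 0.1114] yaw 77.97 F [ 0.1 -0.4  0.5] w 0.0242
shift tool [-0.0754 -0.0048 -0.0444] turn 0.07
panel coords 0.0035 0.0406 [ 0.7772  0.6291 -0.0033 -0.013 ]
30 [131.5 147.5 244.5 268.5 382.5] [-0.0316 -0.0224  0.034   0.0481  0.115 ]
60 [119.5 151.5 244.5 268.5 360.5] [-0.0407 -0.0217  0.0339  0.0483  0.1037]
90 [123.5 153.5 244.5 267.5 357.5] [-0.0405 -0.0221  0.0337  0.0479  0.1036]
120 [127.5 156.5 245.5 267.5 354.5] [-0.0402 -0.022   0.0342  0.0481  0.1035]
spacer top z 0.1002 y range [-0.0409 -0.0224] x [-0.043   0.0331]
```

View pics/h3c.png

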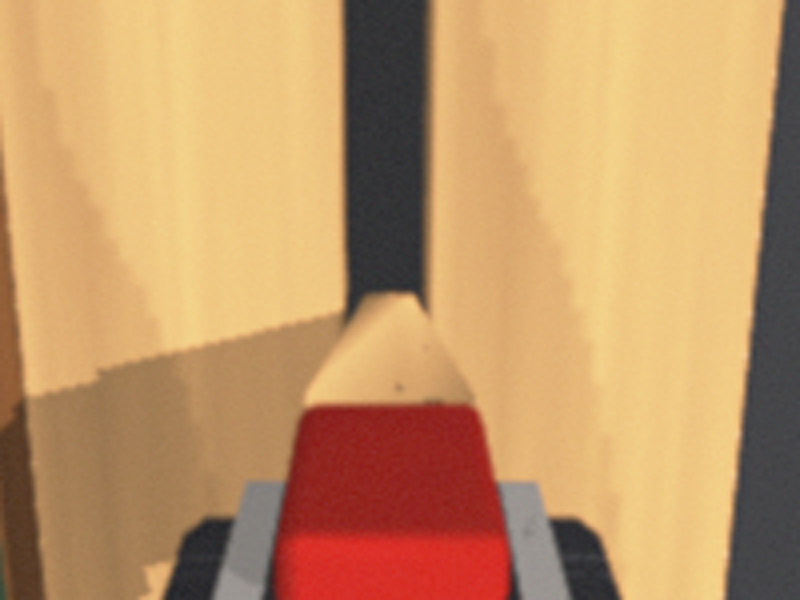

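Call:
send_rows(increments=[[[0,-0.001,0.004,0],[0,-0.001,0.004,0],[0,-0.001,0.004,0],[0,0,0.004,0],[0,0,0.003,0],[0,0,0.003,0],[0,0,0.002,0],[0,0,0.002,0]]])

```text
clock: 26.55
eef_pos: [0.5759, 0.0341, 0.0852]
tool_rot: [0.778, 0.628, -0.004, -0.01]
ft_force: [-0.2, -4.0, 1.9]
grip_width: 0.0243
```

```bash
python3 chk.py h4
```

```text
t 26.55 tcp [0.5759 0.0341 0.0852] yaw 77.88 F [-0.2 -4.   1.9] w 0.0243
shift tool [-0.0734 -0.0025 -0.0702] turn -0.02
panel coords 0.0009 0.0386 [ 0.7778  0.6285 -0.0038 -0.0102]
30 [112.5 128.5 244.5 274.5 400.5] [-0.0336 -0.0255  0.0328  0.0479  0.1117]
60 [104.5 132.5 240.5 274.5 380.5] [-0.0396 -0.0252  0.0306  0.0482  0.1033]
90 [109.5 136.5 241.5 273.5 377.5] [-0.0392 -0.0249  0.0309  0.0479  0.1035]
120 [113.5 139.5 241.5 273.5 373.5] [-0.0392 -0.0251  0.0306  0.0482  0.1031]
spacer top z 0.1006 y range [-0.0507 -0.0325] x [-0.0431  0.0273]
```

```bash
python3 - <<'E'
from h import *
from workcell import viewer
c=viewer.camera("top"); im=c["image"][130:230,200:310]; cv2.imwrite("pics/h4t.png",cv2.resize(im,None,fx=6,fy=6,interpolation=cv2.INTER_CUBIC)[:,:,::-1])
E
```

```text
(no output)
```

View pics/h4.png

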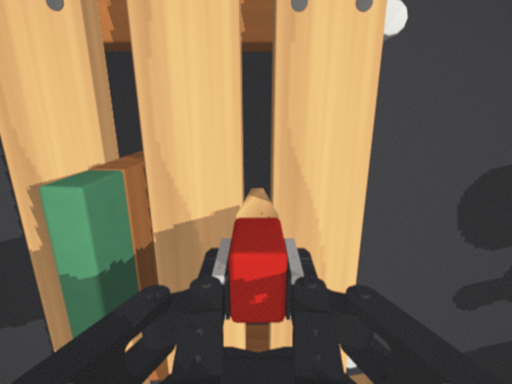

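View pics/h4t.png

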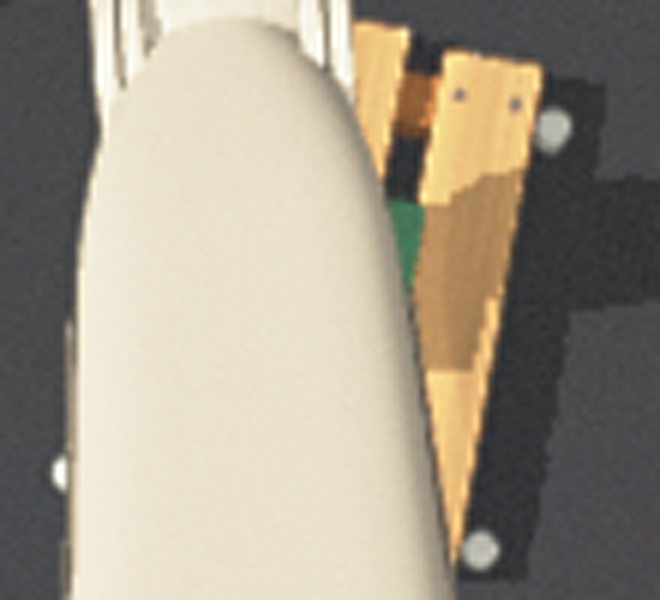

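```bash
python3 - <<'E'
from h import *
c=pickle.load(open("last.pkl","rb")); a=np.radians(-12.12); n=np.array([-np.sin(a),np.cos(a)])
P=cam2pts(c)
for v in (180,210,230,260):
    print(v,[(u,round(float(P[v,u,:2]@n-.1157),4),round(float(P[v,u,2]),4)) for u in range(44,170,6)])
E
```

```text
180 [(44, -0.085, 0.0486), (50, -0.0813, 0.049), (56, -0.0501, 0.0895), (62, -0.0472, 0.0898), (68, -0.0443, 0.0902), (74, -0.0425, 0.0889), (80, -0.0393, 0.0898), (86, -0.0366, 0.09), (92, -0.0334, 0.091), (98, -0.0324, 0.088), (104, -0.0315, 0.0846), (110, -0.0313, 0.0794), (116, -0.0305, 0.0752), (122, -0.0297, 0.0705), (128, -0.0297, 0.0635), (134, -0.0288, 0.0579), (140, -0.0276, 0.0527), (146, -0.0272, 0.0447), (152, -0.0216, 0.0504), (158, -0.0184, 0.0495), (164, -0.0144, 0.0512)]
210 [(44, -0.0511, 0.0991), (50, -0.0483, 0.0995), (56, -0.0459, 0.0992), (62, -0.043, 0.0999), (68, -0.0396, 0.1012), (74, -0.0374, 0.1009), (80, -0.0358, 0.0993), (86, -0.0331, 0.0997), (92, -0.0327, 0.096), (98, -0.0327, 0.0913), (104, -0.0326, 0.0865), (110, -0.0314, 0.0834), (116, -0.0305, 0.0795), (122, -0.0303, 0.0737), (128, -0.0308, 0.0659), (134, -0.0291, 0.0623), (140, -0.0285, 0.0557), (146, -0.0277, 0.0487), (152, -0.0236, 0.05), (158, -0.0202, 0.0496), (164, -0.0169, 0.0487)]
230 [(44, -0.0903, 0.0502), (50, -0.0501, 0.0995), (56, -0.0481, 0.0987), (62, -0.0452, 0.0992), (68, -0.0414, 0
[... 174 characters left out ...]
-0.0312, 0.0811), (122, -0.0305, 0.0763), (128, -0.0305, 0.0696), (134, -0.0295, 0.0646), (140, -0.0285, 0.059), (146, -0.0283, 0.0507), (152, -0.0255, 0.0487), (158, -0.0216, 0.0493), (164, -0.0178, 0.0495)]
260 [(44, -0.0951, 0.0496), (50, -0.0911, 0.0499), (56, -0.0498, 0.1003), (62, -0.0482, 0.0989), (68, -0.045, 0.0997), (74, -0.042, 0.1002), (80, -0.0391, 0.1005), (86, -0.0364, 0.1007), (92, -0.034, 0.1004), (98, -0.0334, 0.0968), (104, -0.0323, 0.094), (110, -0.0321, 0.0892), (116, -0.0311, 0.0856), (122, -0.0312, 0.0796), (128, -0.0304, 0.0746), (134, -0.03, 0.0685), (140, -0.0289, 0.0632), (146, -0.029, 0.0546), (152, -0.0276, 0.0487), (158, -0.0236, 0.0491), (164, -0.0196, 0.0498)]
```

Call:
send_rows(increments=[[[0,0,0.003,0],[0,0,0.003,0],[0,0,0.003,0],[0,0,0.003,0],[0,0,0.003,0],[0,0,0.003,0],[0,0,0.003,0],[0,0,0.003,0]]])

```text
clock: 27.45
eef_pos: [0.5768, 0.0328, 0.0751]
tool_rot: [0.778, 0.628, -0.001, -0.006]
ft_force: [-6.8, -4.0, 19.8]
grip_width: 0.0242
```

```bash
cat > lean.py <<'E'
from h import *
c=pickle.load(open("last.pkl","rb")); a=np.radians(-12.12); n=np.array([-np.sin(a),np.cos(a)])
P=cam2pts(c); y=P[...,:2]@n-.1157; hsv=cv2.cvtColor(c["image"],cv2.COLOR_RGB2HSV)
# inner face of the spacer: points 55..92 mm high, y<-0.015
m=(P[...,2]>.055)&(P[...,2]<.092)&(y<-.015)&(y>-.045); m[:150]=0; m[:185]=0;m[280:]=0; m[:,200:]=0
p=np.polyfit(P[...,2][m],y[m],1); r=y[m]-np.polyval(p,P[...,2][m]); k=abs(r)<.003
p=np.polyfit(P[...,2][m][k],y[m][k],1); print("face pts",k.sum(),"lean rad",p[0].round(4),"y at .05",np.polyval(p,.05).round(4),"y at .1",np.polyval(p,.1).round(4))
E
python3 lean.py; python3 chk.py h5; python3 lean.py
```

```text
face pts 3933 lean rad -0.1055 y at .05 -0.0279 y at .1 -0.0332
t 27.45 tcp [0.5768 0.0328 0.0751] yaw 77.82 F [-6.8 -4.  19.8] w 0.0242
shift tool [-0.0722 -0.0029 -0.0804] turn -0.08
panel coords 0.0021 0.0374 [ 7.781e-01  6.281e-01 -7.000e-04 -6.300e-03]
30 [117.5 242.5 278.5 395.5] [-0.0275  0.0311  0.0481  0.1034]
60 [121.5 237.5 278.5 391.5] [-0.0274  0.0285  0.0484  0.1033]
90 [101.5 125.5 238.5 277.5 387.5] [-0.0392 -0.0273  0.0287  0.0482  0.1031]
120 [106.5 129.5 238.5 276.5 384.5] [-0.0389 -0.0272  0.0285  0.0479  0.1035]
spacer top z 0.1001 y range [-0.0466 -0.0279] x [-0.0432  0.0206]
face pts 3590 lean rad -0.0011 y at .05 -0.0281 y at .1 -0.0282
```

View pics/h5.png

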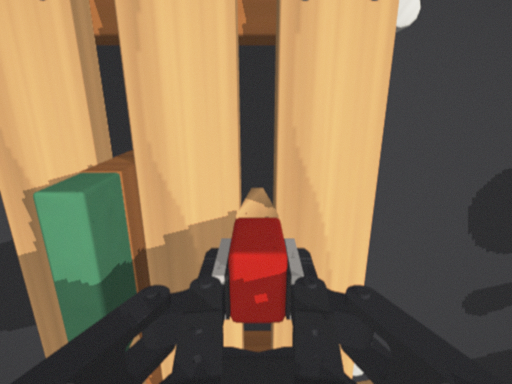

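```bash
python3 - <<'E'
from h import *
from workcell import viewer,bot
for i in range(6):
    viewer.camera("wrist"); o=bot.get_obs(); print(round(float(o["clock"]),2),o["eef_pos"].round(4),o["ft_force"].round(1),round(float(o["grip_width"]),4))
E
```

```text
27.55 [0.5768 0.0327 0.0751] [-7.8 -3.7 20.1] 0.0245
27.6 [0.5768 0.0327 0.0751] [-6.6 -4.2 18.9] 0.0243
27.65 [0.5768 0.0327 0.0751] [-7.4 -4.6 18.6] 0.0246
27.7 [0.5768 0.0327 0.0751] [-7.6 -3.6 20.1] 0.0244
27.75 [0.5768 0.0327 0.0751] [-7.2 -3.7 19.5] 0.0241
27.8 [0.5768 0.0327 0.0751] [-7.1 -4.3 19.4] 0.0241
```

```bash
python3 - <<'E'
from h import *
from workcell import viewer,bot
c=viewer.camera("scene"); cv2.imwrite("pics/i_scene.png",c["image"][:,:,::-1])
o=bot.get_obs(); print(o["clock"],o["ft_force"],o["eef_pos"])
E
python3 chk.py i1; python3 lean.py
```

```text
27.85 [-6.94242915 -4.14653076 19.05676469] [0.57680066 0.03270649 0.07512385]
t 27.85 tcp [0.5768 0.0327 0.0751] yaw 77.82 F [-6.9 -4.1 19.1] w 0.0247
shift tool [-0.0721 -0.003  -0.0803] turn -0.08
panel coords 0.0021 0.0374 [ 7.781e-01  6.281e-01 -7.000e-04 -6.300e-03]
30 [117.5 242.5 278.5 395.5] [-0.0275  0.0311  0.0481  0.1034]
60 [121.5 237.5 278.5 391.5] [-0.0274  0.0285  0.0484  0.1033]
90 [101.5 125.5 238.5 277.5 387.5] [-0.0392 -0.0273  0.0287  0.0482  0.1031]
120 [106.5 129.5 238.5 276.5 384.5] [-0.0389 -0.0272  0.0285  0.0479  0.1035]
spacer top z 0.1002 y range [-0.0466 -0.0278] x [-0.0431  0.021 ]
face pts 3597 lean rad -0.0021 y at .05 -0.0281 y at .1 -0.0282
```

View pics/i_scene.png

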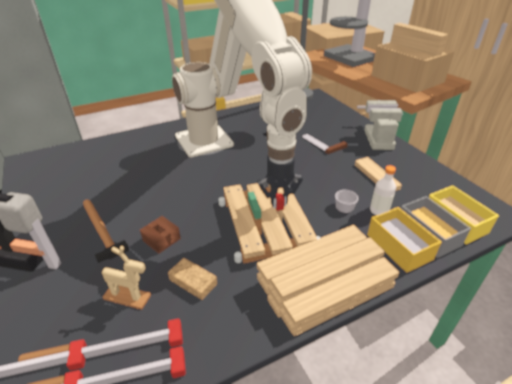

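The scene view shows the spacer (255,205) and the wedge (280,200) on either side of the slat. The glue, tin, cork block, deer, mallet, offcut and try square sit where they were in the first picture. Handing in.

```bash
python3 - <<'E'
from workcell import order
print(order.job_done())
E
```

```text
the job is handed in; nothing more can be done
None
```

I stood the spacer in the 26 mm gap, about half-way along. I then pushed the wedge, point down, into the 14 mm gap opposite it, and handed the job in at about 28 s with the wedge still gripped and pressed down.

**Last checks:**
- **Push:** the downward push held steady at 19–20 N, with the fingers closed on the 24–25 mm head.
- **Slat:** it is parallel and about 0.6 mm off the middle, with edges at +28.5 and −27.3 mm.
- **Spacer:** it is upright, leaning about 0.002 rad, and its face sits against the slat.
- **Spacer placing:** the slat had not moved measurably (less than 1 mm) after the spacer was released.
- **Other things:** by eye in the scene picture, nothing else on the bench had shifted.

**What disagreed or went unchecked:**
- **Spacer on release:** it shifted about 2 mm towards the slat. Its centre then read about −32 to −33 mm, inside the limit of −30 mm but not by much.
- **Lean while wedging:** the spacer leaned about 0.1 rad part-way through, then straightened as the slat came tight.
- **Wedge depth:** the gripper height puts the wedge point about 7 mm above the bench, against the stated 10 mm. It may have slipped slightly in the grip, but either way its centre is within the height range.
- **Side force:** the wrist also read about 8 N sideways.
- **Contact forces:** the slat–spacer, spacer–outer slat and wedge–slat forces could not be measured directly.

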